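Set the pouch length gauge and hold it clamped

TASK

Set the pouch length gauge: draw the locking pin out of its bore and park it in the open notch in the bracket beside it, then push the sprung stop bar out until the line on its head is level with the index pointer. Keep the bar there and, only then, slide the cam lever fully closed against the head's fixed jaw; finish while still gripping head and lever together, with the bar held at the pointer. Leave the tape roll and the steel cup standing nearby where they are.

Things in the scene. Friction and masses are not known exactly. Their poses are not given: they have to be found in the camera images.
- gauge: Fixed length gauge: grey painted base plate 120 (x) x 330 (y) x 8 mm, origin under its centre, z up. The bar slides along its +y in a sleeve 40 mm wide, y -155 to -35 mm, roof top at z 38 mm. The pin's bore is at x 0, y -110 mm. On the sleeve's -x side, its top also at z 38 mm, a flat bracket with the parking notch reaches out to x -75 mm (y -132 to -88 mm).
- pin: Loose steel locking pin, 50 g, upright in the 13 mm bore: shank 10 mm thick, 28 mm long, below a collar 24 mm wide and 4 mm thick; on a neck above it a round knob 22 mm wide, 8 to 32 mm above the origin. Origin: on the axis, under the collar, which rests on the sleeve roof. Until lifted 28 mm it blocks the bar.
- bore_mouth (a point): Centre of the bore's mouth on the sleeve roof, 38 mm above the worktop; axes as the gauge's.
- notch_seat (a point): Where the parked pin's origin belongs: on the bracket's top, 38 mm above the worktop, in a slot 14 mm wide in the gauge's y that runs in x from 10 mm on the +x side of this point (closed end) to 19 mm on the -x side (open end), open above and below. The shank hangs in the slot, the collar rests on the bracket.
- stop_bar (a joint): How far the bar is pushed out along the gauge's +y: 0 (rest) to 0.1 m. A spring draws it back with 3 N at 0 and 5 N at 0.1; let go, it returns. Its head is a deck 80 (x) x 68 (y) mm, top 22 mm above the worktop.
- head_centre (a point): On the bar's head, 50 mm above the worktop (the height to grip at), in the middle of the closed grip; axes as the gauge's; travels with the bar. Over the outer faces, lever and fixed jaw measure 30 mm in x when closed (-15 to +15 mm from here), 50 mm when open (-35 to +15 mm).
- jaw_bay (a point): Middle of the outer (+x) face of the fixed jaw, an upright wall on the bar's head, 15 mm in x from head_centre, same height. The wall is 12 mm thick, 68 mm long in y, from 22 to 62 mm above the worktop. Two ears of the same height stand out 25 mm in +x at its ends, 48 mm apart: a finger put between them pushes the bar out by the +y ear.
- cam_lever (a joint): The cam lever, a ribbed upright grey paddle riding on the bar's head (30 mm wide in y, from 31 to 61 mm above the worktop, 12 mm thick): slides along the gauge's +x towards the fixed jaw, 0 open, 0.02 m fully closed. Friction of 2.5 N; it stays where it is left.
- lever_face (a point): Middle of the lever's outer (-x) face, 46 mm above the worktop, travels with the lever.
- bar_line (a point): Front end of the reading line on the bar's head, at its +x edge, 40 mm in x from head_centre and at the same y; 22 mm above the worktop.
- index: The index pointer, a small dark clip 14 mm long in y and 10 mm high, fixed on the scale at the base's +x edge, its point towards the head; its place on the scale varies. Origin under its point's line: the bar is at its mark when bar_line has the same y, in the gauge's frame, as this origin.
- blue_roll: Flat roll of tape, 69 mm across, 19 mm high, loose, behind the gauge. Origin under its centre. To be left alone.
- cup: Small steel bowl, 74 mm across, 34 mm high, loose, left of the gauge. Origin under its centre. To be left alone.
Not all that is in view belongs to the job. Several things have the shape of the pin; the one meant has the colours described above.

How it is judged:
On the way, in this order (a step that is already met when the one before it is completed fails the run):
1. the pin hangs in the notch, let go (horizontal distance between pin and notch_seat below 0.012 m and z of pin in the frame of notch_seat between -0.004 and 0.004 m and angle between pin's own z axis and vertical below 0.2 rad and contact force between the fingers and pin below 0.1 N), for 0.2 s.
2. the bar's line is within 4 mm of the index pointer, the lever still open (y of bar_line in the frame of index between -0.004 and 0.004 m and value of joint cam_lever below 0.01 m), for 0.1 s.
At the end, for the whole second after the job is handed in: Fingers squeeze fixed jaw and lever (over 2 N on each): bar line within 4 mm of the pointer, at rest; lever closed to within 2 mm; pin in the notch, collar on the bracket (4 mm), within 12 mm of the seat point, upright within 0.2 rad; tape roll and cup within 20 mm of their places (y of bar_line in the frame of index between -0.004 and 0.004 m and value of joint cam_lever above 0.018 m and contact force between the fingers and stop_bar_c0 above 2 N and contact force between the fingers and cam_lever above 2 N and velocity of joint stop_bar between -0.01 and 0.01 m/s and horizontal distance between pin and notch_seat below 0.012 m and z of pin in the frame of notch_seat between -0.004 and 0.004 m and angle between pin's own z axis and vertical below 0.2 rad and distance of each of blue_roll, cup from where it was at the start of the episode below 0.02 m); the arm keeps its last pose, push and grip.
It fails at once if the lever is closed more than half way while the bar is more than 8 mm off the index pointer (value of joint cam_lever above 0.01 m and (y of bar_line in the frame of index above 0.008 m or y of bar_line in the frame of index below -0.008 m)).
It fails at once if the tape roll or the cup is moved more than 20 mm (distance of any of blue_roll, cup from where it was at the start of the episode above 0.02 m).
It also fails if it takes over 48 s, if anything falls off the work surface, if the arm or the gripper's body presses on something with over 40 N, if the wrist force passes 120 N, or if a joint passes its speed limit or range.

ROBOT

A 6-joint arm with a two-finger parallel gripper is mounted at the origin on a cart in front of the work surface, level with it; the furniture and walls round the work are solid. World frame = base frame: x ahead of the robot, y to its left, z up, the work surface at z = 0. Lengths are in m, angles in rad, forces in N, time in s.
With the tool pointing down it reaches from about 0.35 to 0.975 m from the base axis. Payload 4.9 kg.
Tool frame: the origin (TCP) lies on the mounting face of the last link; the fingertips stand 173 mm ahead of it and the grasp point (between the pads) lies ctrl.pinch_z ahead of it (ctrl.pinch_z is the distance from the TCP to the grasp point, in m); z points along the fingers, y is the line along which they close (so a half turn about z gives the same grasp; the last joint's range is limited). The gripper opens to 85 mm and grips with 20 to 120 N. Pads are 22 mm wide; open, the fingers measure 114 mm over their backs; the gripper's body (76 mm by 85 mm) begins 54 mm behind the grasp point. The pads swing forward as they close: fully open they stand 13 mm farther back than shut.
Start: joints at [-1.353, 0.053, 1.613, -0, 1.476, -0.119], TCP at [0.207, -0.59, 0.405] pointing down, gripper open.
Joint ranges: [-3.01, 3.01], [-1.01, 2.22], [0.06, 2.58], [-1.02, 4.17], [0.09, 2.62], [-3.14, 3.14]. Speed limits (rad/s): [2.57, 2.57, 3.14, 3.14, 3.14, 3.14].

INTERFACE

Orientations are given as a rotation vector (axis times angle).
In Python, from station import telemetry, eyes, ctrl gives the robot as it stands.
- The arm moves only by the tool apply_moves, never from a script. Its argument "plan" is a list of rows, each a list of 5 numbers: the finger opening in m, from 0 to 0.0854, then the shift along the tool's x, y, z in m, then the turn about the tool's z in rad. In form: [[jaw, x, y, z, roll], ...]. A call has 1 to 12 rows; each row is the pose to reach, as a shift and turn from the pose commanded when the call began, along the tool's axes at that moment; what a row does not reach only later rows make up. A row lasts 1/12 s, in which the tool goes at most 41.7 mm and 7.16 degrees, less where a joint would pass 70% of its speed; a pose out of reach is approached as far as the arm can. A call with a gripper value outside its range is refused whole. The fingers move at their own pace and stop on an object; "newtons" is the grip in N (left out, the last holds). Time passes only in rows, so rows that repeat a pose let the fingers close. It gives the time, the measured TCP pose, the force, the opening and the grip force at its end, in the units of the state.
- telemetry.get_obs(): the state, without advancing time (a new reading comes with each control period).
- eyes.get_image(name): name is "scene" or "top" or "wrist"; returns a dict with "img" (384x512x3 uint8, blue, green, red), "range_z" (384x512 float32, m along the optical axis (not along the pixel's ray), 0 where there is no reading), "K" (3x3 intrinsics, pixels), "pose" (4x4, takes a point from camera to world coordinates); the wrist camera has in their place "hand_eye" (4x4, takes a point from camera to tool coordinates, whose origin is the TCP and whose axes are the flange's). Camera axes: x right, y down, z forward; pixel columns grow to the right and rows downward; lengths in m; the calibration is good to about 2 mm. A picture is of the moment at which its call begins: read the wrist's pose just before it.
- ctrl.finish_job(): hands the job in; it is judged then, once.
Trained networks look in a picture, given as the dict that the camera call returned (one of the last four; its "shot" number tells which), for a name from the list of things; names that differ only in an ending like _2 or _b are one class to them, and where a whole thing is asked for, a point or a joint stands for the part that bears it (a point fixed in the world has none). Each returns a list of dicts, best first, with "confidence" (0 to 1); they miss things now and then, are a little off and sometimes report something else, mostly with a low value. They report only what shows in the picture. A call takes as long as a camera call. They do not tell look-alikes from the thing itself.
- eyes.search_frame(thing, picture): "box" ([left, top, right, bottom] in pixels, round what is visible of it).
- eyes.outline_of(thing, picture): "region" (384x512 bool, what is visible of it) and "box" ([left, top, right, bottom] in pixels, round what is visible of it).
- eyes.tip_of(thing, picture): "point" ([column, row] in pixels: a listed point, or the origin of a listed thing).
The state is a dict: "t": time; "q": joint angles; "dq": joint speeds; "effort": joint torques, N m; "tool_pos": TCP position; "tool_rot": TCP orientation; "contact_force": force on the tool from outside, world axes, zero at the start; "wrist_torque": the same for the moment, N m; "opening": finger opening in m; "grip_force": force on a finger pad.
Only numpy, scipy, OpenCV 4.12 (cv2) and the standard library are available. Lean on these libraries where they do the work, as an engineer would, in place of code of your own. Each camera call takes 0.05 s, during which the arm holds its last target. There are 200 camera calls.

## Working session

There is one attempt and no reset: what is moved stays moved. The work goes in short steps, Python scripts to look and compute and a tool call to move; the robot and the scene stay as the last step left them, time stands still between calls to the robot, and variables do not carry over. Pictures are saved under pics/ and viewed, at most 10 in all, crops included, and the job is handed in when it is done.

Besides the shell and the picture viewer there is one more tool, called after "Call:" by a JSON object that holds its "name" and its "arguments". apply_moves: Moves the arm, as the interface text tells. Its arguments: {"type":"object","properties":{"plan":{"type":"array","items":{"type":"array","items":{"type":"number"}}},"newtons":{"type":"number"}},"required":["plan"]}

```bash
mkdir -p pics; ls
cat > h.py <<'E'
import numpy as np, cv2
from scipy.spatial.transform import Rotation as R
from station import telemetry, eyes, ctrl
def pose(p):
    if 'pose' in p: return np.array(p['pose'])
    T=np.eye(4);T[:3,:3]=R.from_rotvec(p['obs']['tool_rot']).as_matrix();T[:3,3]=p['obs']['tool_pos'];return T@np.array(p['hand_eye'])
def shot(n):
    o=telemetry.get_obs();p=eyes.get_image(n);p['obs']=o;return p
def ray(p,uv):
    T=pose(p);d=T[:3,:3]@np.linalg.solve(p['K'],[uv[0],uv[1],1]);return T[:3,3],d
def atz(p,uv,z):
    o,d=ray(p,uv);return o+d*(z-o[2])/d[2]
def cloud(p):
    v,u=np.mgrid[:384,:512];Z=p['range_z'];P=np.stack([u,v,np.ones_like(u)],-1)@np.linalg.inv(p['K']).T*Z[...,None]
    T=pose(p);return P@T[:3,:3].T+T[:3,3]
def proj(p,X):
    T=np.linalg.inv(pose(p));c=T[:3,:3]@np.array(X)+T[:3,3];c=p['K']@c;return c[:2]/c[2]
E
python3 - <<'E'
from h import *
print(telemetry.get_obs(),ctrl.pinch_z)
Zs=dict(gauge=0,pin=.038,bore_mouth=.038,notch_seat=.038,head_centre=.05,jaw_bay=.05,lever_face=.046,bar_line=.022,index=0.008,blue_roll=0,cup=0)
ims=[]
for n in ['top','scene']:
    p=shot(n); im=p['img'].copy()
    for t,z in Zs.items():
        for r in eyes.tip_of(t,p)[:3]:
            u=r['point'];print(n,t,round(r['confidence'],2),np.round(u,1),atz(p,u,z).round(4))
            cv2.circle(im,(int(u[0]),int(u[1])),2,(0,0,255),-1)
    ims.append(im); np.savez(n,img=p['img'],range_z=p['range_z'],K=p['K'],pose=p['pose'])
    cv2.imwrite(f'pics/{n}0.png',cv2.resize(p['img'],(800,600)))
E
```

```text
pics
{'t': 0.0, 'q': array([-1.35298269e+00,  5.33589214e-02,  1.61435035e+00,  6.15009886e-06,
        1.47597422e+00, -1.19040965e-01]), 'dq': array([-0.00046759,  0.00089894,  0.00139606, -0.00035425, -0.00029062,
        0.0006427 ]), 'effort': array([-2.14913111e-03, -3.93693817e+01, -3.70172596e+01, -2.97317974e-04,
        7.26090831e-03, -2.20269447e-05]), 'tool_pos': array([ 0.20649095, -0.589607  ,  0.40342769]), 'tool_rot': array([-3.09507904e+00, -5.26280792e-01,  1.52426589e-04]), 'contact_force': array([0.26178125, 0.38996941, 0.15444105]), 'wrist_torque': array([-0.01497453,  0.0253097 ,  0.04018339]), 'grip_force': 0.0, 'opening': 0.08542691607983781} 0.1547
top gauge 0.82 [289.1 183.6] [ 0.5711 -0.0042  0.    ]
top pin 0.69 [382.3 164.6] [ 0.6091 -0.2212  0.038 ]
top pin 0.53 [377.  240.2] [ 0.4324 -0.2001  0.038 ]
top pin 0.47 [336.4 172.8] [ 0.5892 -0.1137  0.038 ]
top bore_mouth 0.56 [338.9 175.3] [ 0.5831 -0.1193  0.038 ]
top notch_seat 0.57 [341.4 193.8] [ 0.5389 -0.1237  0.038 ]
top head_centre 0.88 [290.  182.5] [ 0.563  -0.0041  0.05  ]
top jaw_bay 0.59 [289.
[... 820 characters left out ...]
notch_seat 0.78 [297.3 167.3] [ 0.5315 -0.1149  0.038 ]
scene head_centre 0.61 [265.1 180.1] [ 0.5646 -0.0048  0.05  ]
scene head_centre 0.51 [297.3 167.2] [ 0.5246 -0.101   0.05  ]
scene jaw_bay 0.86 [259.8 177.1] [ 0.5826 -0.007   0.05  ]
scene lever_face 0.59 [230.3 204.5] [0.5838 0.1172 0.046 ]
scene lever_face 0.46 [275.7 183. ] [ 0.5385 -0.015   0.046 ]
scene bar_line 0.95 [250.2 179.3] [ 0.6175 -0.0134  0.022 ]
scene bar_line 0.18 [301.  165.3] [ 0.5371 -0.1482  0.022 ]
scene index 0.39 [229.8 202.3] [0.6158 0.0793 0.008 ]
scene blue_roll 0.75 [221.3 190.4] [0.6688 0.0482 0.    ]
scene cup 0.72 [146.9 263.8] [0.6472 0.3361 0.    ]
scene cup 0.63 [264.3 180.4] [ 0.5985 -0.0544  0.    ]
```

Run:
```python
import cv2
a=cv2.imread('pics/top0.png');b=cv2.imread('pics/scene0.png')
A=cv2.resize(a[180:420,340:660],(800,600),interpolation=cv2.INTER_CUBIC)
cv2.imwrite('pics/topc.png',A)
```

```text
(no output)
```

View pics/topc.png

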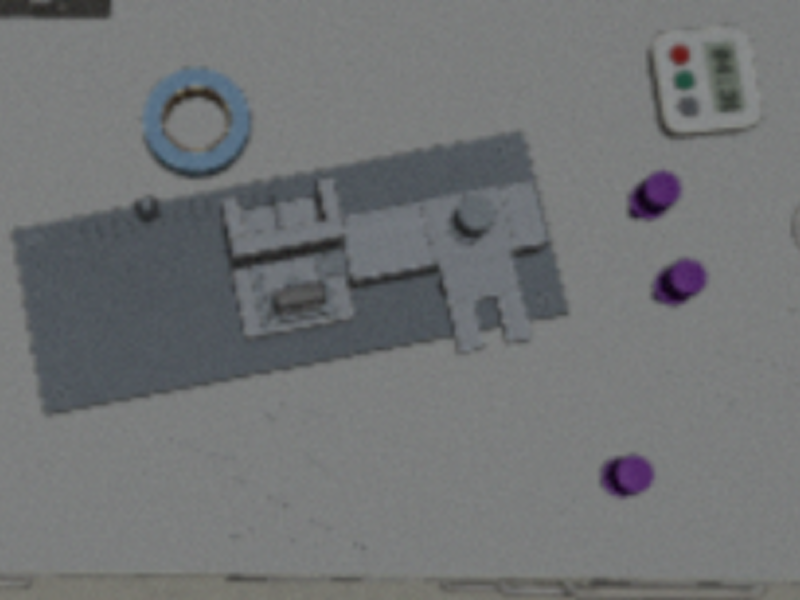

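View pics/scene0.png

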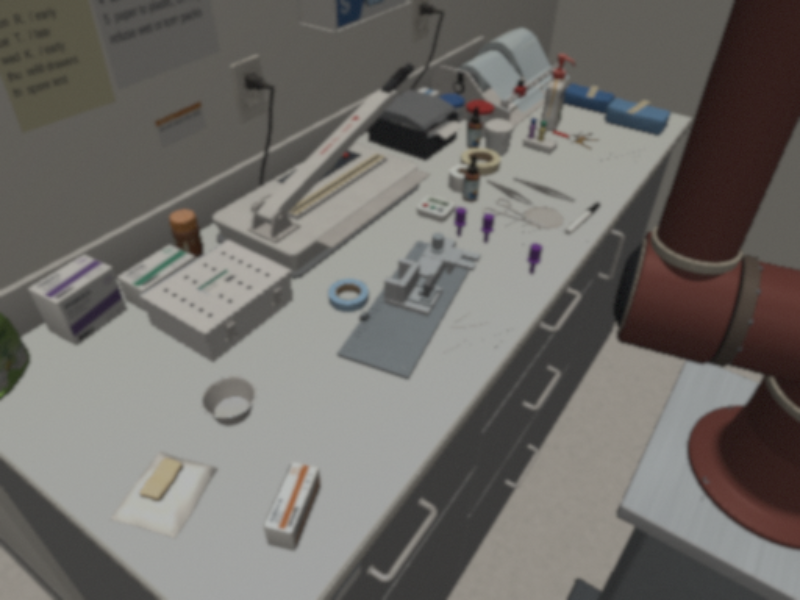

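The top crop shows the steel pin at (475,215) on the sleeve, the notch at (490,315) and the index at (147,208). The roll is at (195,120), and the purple knobs are look-alikes. The scene view shows the cup at (228,400), well clear.

```bash
cat > g.py <<'E'
from h import *
def load(n):
    d=np.load(n+'.npz');return {k:d[k] for k in d.files}
E
python3 - <<'E'
from g import *
p=load('top')
f=lambda c:((340+c[0]*.4)*.64,(180+c[1]*.4)*.64)
C=np.array([atz(p,f(c),.008) for c in [(15,230),(45,412),(568,312),(520,132)]]);print(C.round(4))
c=C.mean(0);y=(C[0]+C[1]-C[2]-C[3])[:2];yaw=np.arctan2(-y[0],y[1]);print(c,yaw)
x=(C[0]+C[3]-C[1]-C[2])[:2];print('yawx',np.arctan2(x[1],x[0]))
P=cloud(p)
G=np.array([[np.cos(yaw),-np.sin(yaw)],[np.sin(yaw),np.cos(yaw)]])
L=(P[...,:2]-c[:2])@G
m=(abs(L[...,0])<.1)&(abs(L[...,1])<.2)
for lo,hi in [(.003,.014),(.017,.027),(.033,.043),(.054,.066),(.066,.075)]:
    k=m&(P[...,2]>lo)&(P[...,2]<hi);print(lo,k.sum(),np.percentile(L[k],[1,50,99],axis=0).round(4).tolist(),np.median(P[k][:,2]))
k=m&(P[...,2]>.002)&(P[...,2]<.045)
r=cv2.minAreaRect(P[k][:,:2].astype(np.float32)*1000);print(r)
print(load('top')['pose'].round(3))
w=shot('wrist');print(w['hand_eye'].round(3),w['K'])
T=pose(w);print(R.from_rotvec(w['obs']['tool_rot']).as_matrix().round(3))
E
```

```text
[[ 0.593   0.1626  0.008 ]
 [ 0.4778  0.1406  0.008 ]
 [ 0.5416 -0.1806  0.008 ]
 [ 0.6568 -0.1556  0.008 ]]
[ 0.56731155 -0.00827172  0.008     ] 0.19700812793636027
yawx 0.20087488379227253
0.003 4310 [[-0.058, -0.1611], [-0.002, 0.0566], [0.0716, 0.1645]] 0.007265267186046365
0.017 662 [[-0.0376, -0.0821], [0.0003, 0.0097], [0.0973, 0.0811]] 0.021050522515313808
0.033 1189 [[-0.0711, -0.1517], [-0.0093, -0.0958], [0.0218, 0.0161]] 0.0372700484285996
0.054 343 [[-0.0305, -0.1047], [0.0102, 0.0001], [0.0401, 0.0348]] 0.06057675953521813
0.066 70 [[-0.0075, -0.1178], [0.002, -0.1088], [0.0119, -0.0981]] 0.06920906380061437
((567.6339111328125, -8.371673583984375), (198.8636474609375, 398.47747802734375), 11.174616813659668)
[[ 0.012 -0.982  0.191  0.378]
 [-0.999 -0.003  0.045  0.036]
 [-0.044 -0.191 -0.981  0.897]
 [ 0.     0.     0.     1.   ]]
[[ 0.    -0.96  -0.281  0.071]
 [ 1.     0.001 -0.    -0.   ]
 [ 0.001 -0.281  0.96   0.03 ]
 [ 0.     0.     0.     1.   ]] [[282.43160576   0.         257.26540898]
 [  0.         282.43160576 193.97685464]
 [  0.           0.           1.        ]]
[[ 0.944  0.33   0.   ]
 [ 0.33  -0.944  0.   ]
 [ 0.    -0.    -1.   ]]
```

Call:
{"name": "apply_moves", "arguments": {"plan": [[0.085, 0.035, -0.028, 0.003, -0.12], [0.085, 0.07, -0.056, 0.007, -0.24], [0.085, 0.1, -0.08, 0.01, -0.36], [0.085, 0.13, -0.104, 0.013, -0.48], [0.085, 0.16, -0.128, 0.016, -0.6], [0.085, 0.19, -0.152, 0.02, -0.72], [0.085, 0.22, -0.176, 0.022, -0.84], [0.085, 0.25, -0.2, 0.025, -0.96], [0.085, 0.28, -0.224, 0.028, -1.08], [0.085, 0.31, -0.248, 0.031, -1.2], [0.085, 0.34, -0.272, 0.034, -1.32], [0.085, 0.365, -0.294, 0.037, -1.434]]}}

```text
t: 2.25
tool_pos: [0.4547, -0.1897, 0.3679]
tool_rot: [1.98, 2.438, 0.001]
contact_force: [-0.6, 0.3, 0.7]
opening: 0.0847
grip_force: 0.0
```

```bash
cat > goto.py <<'E'
from h import *
import sys
# goto.py x y z yaw : shift in tool axes from the measured pose
o=telemetry.get_obs();M=R.from_rotvec(o['tool_rot']).as_matrix();x,y,z,yaw=map(float,sys.argv[1:5])
print(o['t'],o['tool_pos'],M[:,0].round(4),o['contact_force'].round(2),'q6',o['q'][5])
print('shift',(M.T@(np.array([x,y,z])-o['tool_pos'])).round(4),'roll',-(yaw-np.arctan2(M[1,0],M[0,0])))
E
python3 goto.py .567 -.01 .35 1.77
```

```text
2.25 [ 0.45469793 -0.18967493  0.36794559] [-2.051e-01  9.787e-01 -4.000e-04] [-0.57  0.33  0.72] q6 -0.7530630156052729
shift [0.1528 0.1467 0.018 ] roll 0.007341740522848195
```

Call:
{"name": "apply_moves", "arguments": {"plan": [[0.085, 0.03, 0.027, 0.003, 0], [0.085, 0.06, 0.055, 0.007, 0], [0.085, 0.09, 0.083, 0.01, 0], [0.085, 0.12, 0.11, 0.014, 0], [0.085, 0.14, 0.135, 0.018, 0], [0.085, 0.152, 0.146, 0.018, 0], [0.085, 0.152, 0.146, 0.018, 0], [0.085, 0.152, 0.146, 0.018, 0]]}}

```text
t: 2.92
tool_pos: [0.5669, -0.0132, 0.3496]
tool_rot: [-1.986, -2.434, 0.001]
contact_force: [-0.8, -0.1, -0.2]
opening: 0.0851
grip_force: 0.0
```

```bash
cat > meas.py <<'E'
from h import *
import sys
w=shot('wrist');cv2.imwrite('pics/%s.png'%sys.argv[1],cv2.resize(w['img'],(800,600)))
np.savez(sys.argv[1],img=w['img'],range_z=w['range_z'],K=w['K'],pose=pose(w))
Zs=dict(pin=.038,bore_mouth=.038,notch_seat=.038,head_centre=.05,jaw_bay=.05,lever_face=.046,bar_line=.022,index=0.008,gauge=0)
c=np.array([.5673,-.0083]);yaw=.199;G=np.array([[np.cos(yaw),-np.sin(yaw)],[np.sin(yaw),np.cos(yaw)]])
print(w['obs']['t'],w['obs']['tool_pos'])
for t in sys.argv[2:]:
    for r in eyes.tip_of(t,w)[:2]:
        X=atz(w,r['point'],Zs[t]);print(t,round(r['confidence'],2),np.round(r['point'],1),X.round(4),'local',((X[:2]-c)@G).round(4))
P=cloud(w);L=(P[...,:2]-c)@G
m=(abs(L[...,0])<.1)&(abs(L[...,1])<.2)
for lo,hi in [(.004,.013),(.018,.026),(.034,.042),(.056,.066),(.066,.075)]:
    k=m&(P[...,2]>lo)&(P[...,2]<hi)
    if k.sum()>5: print(lo,k.sum(),np.percentile(L[k],[1,50,99],axis=0).round(4).tolist(),np.median(P[k][:,2]))
    if lo==.004:print(cv2.minAreaRect(P[k&(abs(L[...,0])<.066)][:,:2].astype(np.float32)*1000))
E
python3 meas.py w1 gauge pin bore_mouth notch_seat head_centre bar_line index
```

```text
2.9167 [ 0.56691851 -0.01323696  0.34958623]
gauge 0.65 [258.  171.9] [ 0.5657 -0.009   0.    ] local [-0.0017 -0.0003]
pin 0.95 [258.1 277.8] [ 0.5889 -0.1214  0.038 ] local [-0.0012 -0.1151]
notch_seat 0.74 [208.7 276.1] [ 0.5335 -0.1305  0.038 ] local [-0.0573 -0.1131]
head_centre 0.94 [263.1 183.3] [ 0.5707 -0.0089  0.05  ] local [ 0.0033 -0.0013]
bar_line 0.73 [296.6 173.6] [0.6058 0.0021 0.022 ] local [0.0398 0.0025]
index 0.59 [312.8  98.2] [0.6057 0.0811 0.008 ] local [0.0553 0.08  ]
0.004 22234 [[-0.0568, -0.1573], [0.0044, 0.0791], [0.0614, 0.1634]] 0.008665480273527482
((569.041748046875, -6.821075439453125), (120.29521179199219, 328.51617431640625), 11.382253646850586)
0.018 3271 [[-0.0372, -0.0345], [0.0259, 0.0147], [0.0988, 0.0816]] 0.02207799646764952
0.034 4456 [[-0.0708, -0.1514], [-0.0104, -0.092], [0.027, 0.0156]] 0.0385080193016262
0.056 1979 [[-0.03, -0.1032], [0.0116, 0.0011], [0.0406, 0.0345]] 0.06219785869826244
0.066 332 [[-0.0086, -0.1185], [0.0017, -0.1075], [0.0119, -0.0986]] 0.0703402687732208
```

View pics/w1.png

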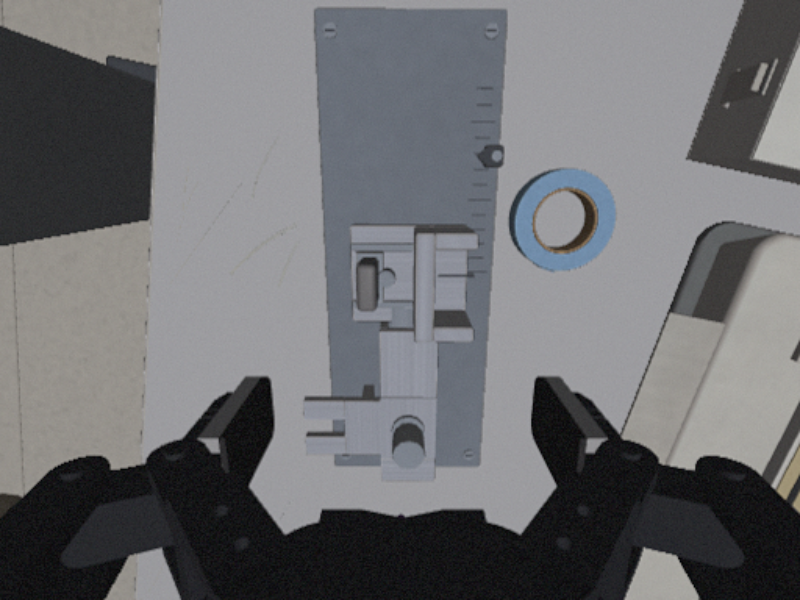

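Wrist view: pin knob at (407,453), notch at (328,428) opening to the left. Bar line is at (472,276) and the pointer tip at (478,156), so the bar has to travel about 78 mm.

```bash
python3 goto.py .591 -.1145 .2165 1.7695
python3 - <<'E'
from g import *
p=load('w1');c=np.array([.569,-.0068]);yaw=.1987;G=np.array([[np.cos(yaw),-np.sin(yaw)],[np.sin(yaw),np.cos(yaw)]])
for n,u,z in [('knob',(260.5,290),.07),('idx',(306,99.8),.013),('line',(302,176.6),.022),('notch closed mid',(345*.64,428*.64),.038),('notch open',(304*.64,428*.64),.038)]:
    X=atz(p,u,z);print(n,X,((X[:2]-c)@G).round(4))
E
```

```text
3.3167 [ 0.56650489 -0.01451692  0.34990223] [-1.975e-01  9.803e-01 -2.000e-04] [ 0.08 -0.27 -0.01] q6 -0.35569864368822296
shift [-0.1028  0.0042  0.1334] roll 8.17769265113455e-05
knob [ 0.58993376 -0.11458018  0.07      ] [-0.0008 -0.1098]
idx [0.59835578 0.07775074 0.013     ] [0.0455 0.0771]
line [6.12272608e-01 2.00569521e-05 2.20000000e-02] [ 0.0438 -0.0019]
notch closed mid [ 0.54648788 -0.12494803  0.038     ] [-0.0454 -0.1114]
notch open [ 0.51736513 -0.13093094  0.038     ] [-0.0751 -0.1115]
```

Call:
{"name": "apply_moves", "arguments": {"plan": [[0.06, -0.035, 0.002, 0.01, 0], [0.06, -0.07, 0.004, 0.03, 0], [0.06, -0.095, 0.004, 0.055, 0], [0.06, -0.103, 0.004, 0.085, 0], [0.06, -0.103, 0.004, 0.11, 0], [0.06, -0.103, 0.004, 0.125, 0], [0.06, -0.103, 0.004, 0.131, 0], [0.06, -0.103, 0.004, 0.133, 0], [0.06, -0.103, 0.004, 0.133, 0], [0.06, -0.103, 0.004, 0.133, 0]]}}

```text
t: 4.15
tool_pos: [0.5918, -0.114, 0.2184]
tool_rot: [1.987, 2.43, 0.002]
contact_force: [0.1, 0.1, 1.1]
opening: 0.06
grip_force: 0.0
```

```bash
python3 goto.py .591 -.1145 .2165 1.7695
python3 - <<'E'
from h import *
w=shot('wrist');cv2.imwrite('pics/w2.png',cv2.resize(w['img'],(800,600)))
E
```

```text
4.15 [ 0.59183998 -0.11402864  0.21841407] [-0.1989  0.98   -0.0014] [0.12 0.06 1.06] q6 -0.5139704797574608
shift [-0.0003 -0.0009  0.0019] roll 0.0015247047739448405
```

View pics/w2.png

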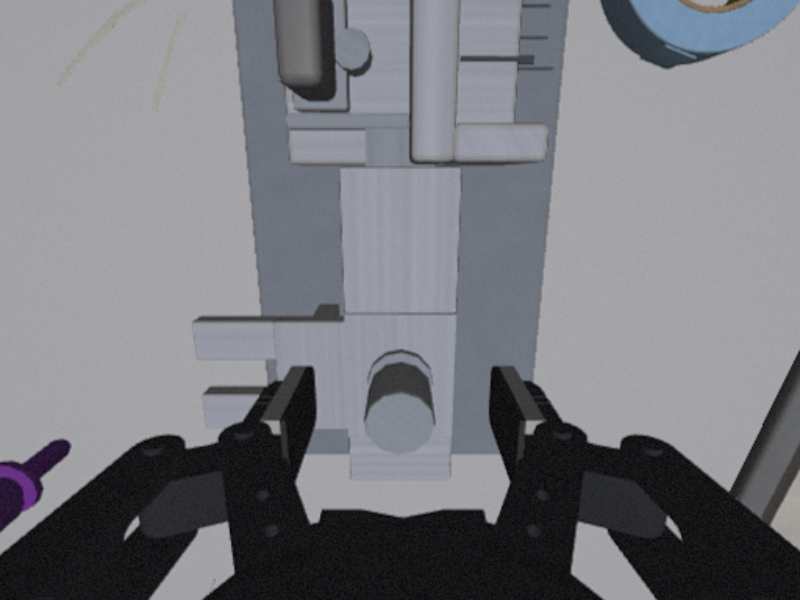

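The knob at (400,405) sits centred between the pads (305–495). I'll grip it and lift.

Call:
{"name": "apply_moves", "arguments": {"newtons": 40, "plan": [[0.01, 0, 0, 0.001, 0], [0.01, 0, 0, 0.001, 0], [0.01, 0, 0, 0.001, 0], [0.01, 0, 0, 0.001, 0], [0.01, 0, 0, 0.001, 0], [0.01, 0, 0, 0.001, 0]]}}

```text
t: 4.7
tool_pos: [0.5915, -0.114, 0.2165]
tool_rot: [1.988, 2.432, 0.001]
contact_force: [-0.5, 1.4, 4.2]
opening: 0.0204
grip_force: 39.4
```

Call:
{"name": "apply_moves", "arguments": {"plan": [[0.01, 0, 0, -0.008, 0], [0.01, 0, 0, -0.022, 0], [0.01, 0, 0, -0.034, 0], [0.01, 0, 0, -0.038, 0], [0.01, 0, -0.012, -0.038, 0], [0.01, 0, -0.03, -0.038, 0], [0.01, 0, -0.046, -0.038, 0], [0.01, 0, -0.056, -0.038, 0], [0.01, 0, -0.056, -0.034, 0], [0.01, 0, -0.056, -0.034, 0], [0.01, 0, -0.056, -0.034, 0]]}}

```text
t: 5.62
tool_pos: [0.5366, -0.125, 0.2497]
tool_rot: [1.989, 2.432, 0.0]
contact_force: [-0.1, -0.6, -0.3]
opening: 0.0207
grip_force: 39.5
```

```bash
python3 goto.py .535 -.1255 .2165 1.7695
python3 - <<'E'
from h import *
w=shot('wrist');cv2.imwrite('pics/w3.png',cv2.resize(w['img'][150:342,128:384],(800,600),interpolation=cv2.INTER_CUBIC))
E
```

```text
5.6167 [ 0.53661994 -0.12503111  0.24971272] [-1.986e-01  9.801e-01  1.000e-04] [-0.11 -0.63 -0.31] q6 -0.564077652982889
shift [-0.0001 -0.0017  0.0332] roll 0.0012552523234834467
```

View pics/w3.png

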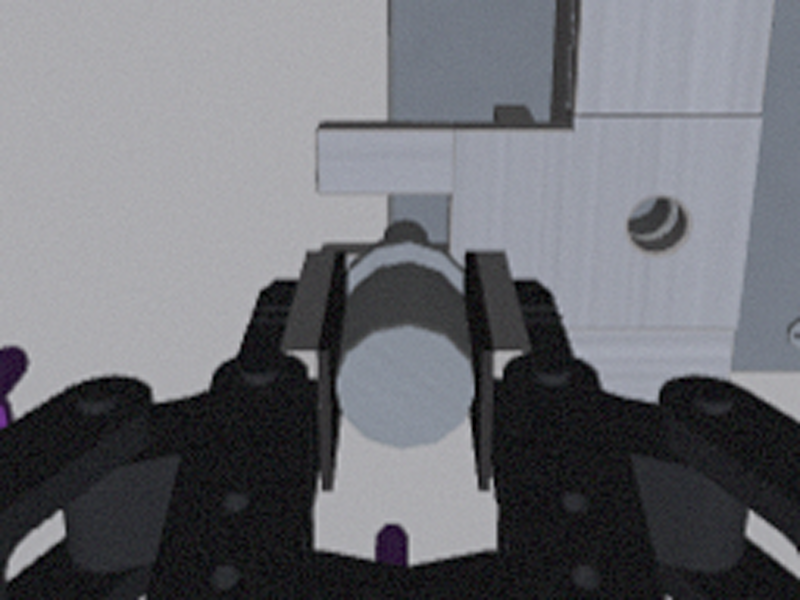

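The pin hangs over the slot: shank tip at (405,225), slot edges at rows 192 and ~245. I'll compute the offset before lowering.

Run:
```python
from h import *
w=shot('wrist');yaw=.1987;G=np.array([[np.cos(yaw),-np.sin(yaw)],[np.sin(yaw),np.cos(yaw)]])
for n,u,z in [('shank +y edge',(405,221),.044),('slot +y edge',(420,193),.038),('slot -y edge',(343,245),.038),('bracket +y',(400,126),.038),('bore c',(658,224),.038),('knob c',(405,385),.104),('slot closed',(449,220),.038)]:
    X=atz(w,(128+u[0]*.32,150+u[1]*.32),z);print(n,((X[:2]-[.569,-.0068])@G).round(4))
print('tcp',(w['obs']['tool_pos'][:2]-[.569,-.0068])@G)
```

```text
shank +y edge [-0.0555 -0.1081]
slot +y edge [-0.0522 -0.1039]
slot -y edge [-0.0693 -0.1162]
bracket +y [-0.0566 -0.0887]
bore c [ 0.0004 -0.1111]
knob c [-0.0556 -0.1104]
slot closed [-0.0458 -0.1102]
tcp [-0.05489666 -0.10953355]
```

Call:
{"name": "apply_moves", "arguments": {"plan": [[0.01, 0.0005, -0.001, 0.008, 0], [0.01, 0.0005, -0.001, 0.016, 0], [0.01, 0.0005, -0.001, 0.024, 0], [0.01, 0.0005, -0.001, 0.03, 0], [0.01, 0.0005, -0.001, 0.033, 0], [0.01, 0.0005, -0.001, 0.033, 0], [0.01, 0.0005, -0.001, 0.033, 0]]}}

```text
t: 6.3
tool_pos: [0.5351, -0.1247, 0.2165]
tool_rot: [-1.988, -2.431, 0.001]
contact_force: [-1.7, 1.1, 3.5]
opening: 0.0208
grip_force: 39.8
```

Call:
{"name": "apply_moves", "arguments": {"plan": [[0.06, 0, 0, 0, 0], [0.06, 0, 0, 0, 0], [0.06, 0, 0, 0, 0], [0.06, 0, 0, 0, 0], [0.06, 0, 0, -0.015, 0], [0.06, 0, 0, -0.04, 0], [0.085, 0, 0, -0.07, 0], [0.085, 0, 0, -0.085, 0], [0.085, 0, 0, -0.085, 0], [0.085, 0, 0, -0.085, 0]]}}

```text
t: 7.13
tool_pos: [0.5355, -0.1249, 0.3027]
tool_rot: [1.987, 2.43, 0.001]
contact_force: [-0.9, 0.4, 0.5]
opening: 0.0848
grip_force: 0.0
```

```bash
python3 meas.py w4 pin head_centre jaw_bay
```

```text
7.1333 [ 0.53549251 -0.1248894   0.30272392]
pin 0.94 [255.8 198.7] [ 0.5343 -0.127   0.038 ] local [-0.0559 -0.1098]
pin 0.9 [143.2 245.6] [ 0.4422 -0.1914  0.038 ] local [-0.1588 -0.1548]
head_centre 0.64 [334.   60.4] [ 0.5682 -0.0096  0.05  ] local [ 0.0006 -0.0015]
head_centre 0.28 [376.7  64.6] [ 0.5993 -0.0061  0.05  ] local [ 0.0318 -0.0042]
jaw_bay 0.68 [358.5  58.8] [ 0.5852 -0.0051  0.05  ] local [ 0.0182 -0.0004]
0.004 12862 [[-0.0575, -0.1617], [-0.0183, -0.0478], [0.0808, 0.0492]] 0.008637159348664186
((580.5294189453125, -63.52758026123047), (119.32233428955078, 214.72329711914062), 11.289278984069824)
0.018 4875 [[-0.0379, -0.1138], [0.0014, 0.0112], [0.0978, 0.045]] 0.02235814451729512
0.034 8989 [[-0.0707, -0.1522], [-0.005, -0.093], [0.0218, 0.0244]] 0.038597590555992906
0.056 4210 [[-0.0563, -0.0993], [0.0103, 0.0016], [0.04, 0.0321]] 0.062228259976351175
0.066 612 [[-0.0655, -0.1185], [-0.0556, -0.1078], [-0.0457, -0.0983]] 0.0704636998053158
```

View pics/w4.png

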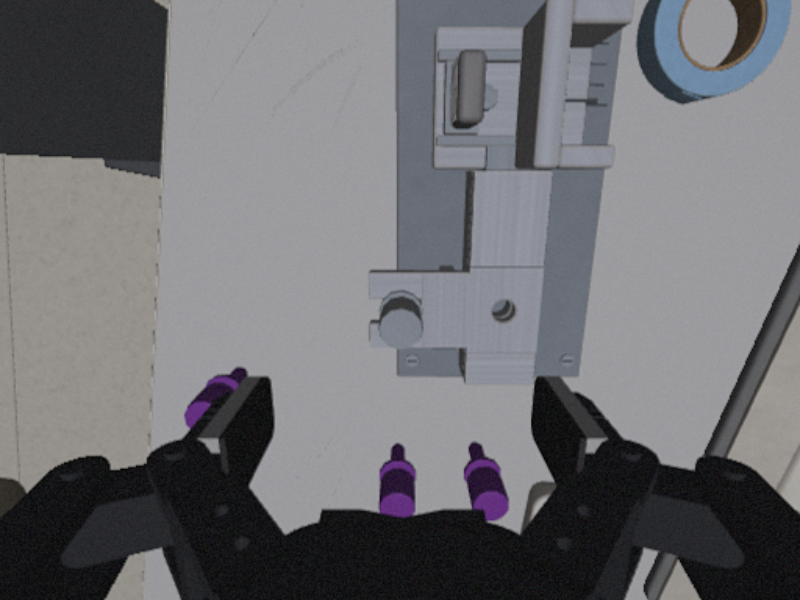

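The pin is parked at (402,312), collar on the bracket and knob top at z 70 mm. Next I go to the head with the opening reduced to 66 mm, so the right finger drops between the ears.

```bash
python3 goto.py .5635 -.0049 .204 1.7695
```

```text
7.3333 [ 0.53455903 -0.12457265  0.29964477] [-0.1986  0.9801  0.0018] [-0.31 -0.51  0.17] q6 -0.5644896033643477
shift [0.1114 0.0524 0.0957] roll 0.0012404293593235582
```

Call:
{"name": "apply_moves", "arguments": {"newtons": 20, "plan": [[0.066, 0.025, 0.012, 0, 0], [0.066, 0.055, 0.026, 0, 0], [0.066, 0.085, 0.04, 0, 0], [0.066, 0.105, 0.05, 0.01, 0], [0.066, 0.1115, 0.0525, 0.03, 0], [0.066, 0.1115, 0.0525, 0.045, 0], [0.066, 0.1115, 0.0525, 0.05, 0], [0.066, 0.1115, 0.0525, 0.05, 0]]}}

```text
t: 8.0
tool_pos: [0.5633, -0.0048, 0.2486]
tool_rot: [-1.985, -2.429, 0.005]
contact_force: [-0.9, -0.4, 0.2]
opening: 0.0657
grip_force: 0.0
```

```bash
python3 goto.py .5635 -.0049 .204 1.7695;python3 meas.py w5 index bar_line
```

```text
8.0 [ 0.56330201 -0.00483814  0.24859087] [-0.1989  0.98    0.0019] [-0.94 -0.39  0.23] q6 -0.34088886036056987
shift [-0.0002  0.0004  0.0446] roll 0.0015371731768667463
8.0 [ 0.56330201 -0.00483814  0.24859087]
index 0.58 [339.9 109.9] [0.6044 0.0779 0.008 ] local [0.0534 0.0772]
bar_line 0.6 [319.8 217.2] [6.073e-01 6.000e-04 2.200e-02] local [0.041  0.0008]
0.004 36123 [[-0.0567, -0.103], [-0.0023, 0.0818], [0.0623, 0.1443]] 0.008694192166495612
((566.4689331054688, 5.8653717041015625), (120.56119537353516, 263.15240478515625), 11.32342529296875)
0.018 6208 [[-0.0371, -0.0888], [0.0293, 0.019], [0.0988, 0.0822]] 0.022011585745613696
0.034 3437 [[-0.0523, -0.0879], [-0.0015, -0.0555], [0.0364, 0.0344]] 0.038538491579878875
0.056 4335 [[-0.0297, -0.0321], [0.012, 0.0053], [0.0398, 0.0344]] 0.062224706737822516
```

View pics/w5.png

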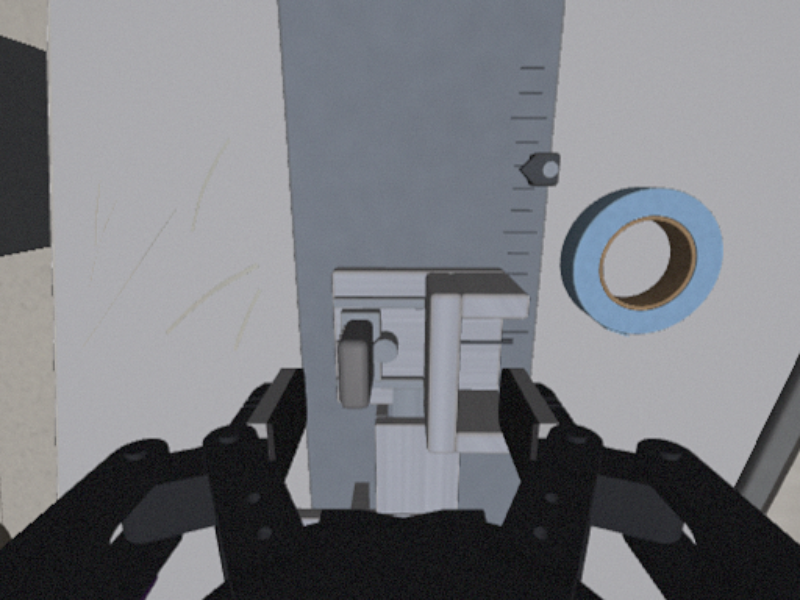

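Bar line at (505,341), pointer tip at (520,170), lever open. Descending around the head.

Call:
{"name": "apply_moves", "arguments": {"plan": [[0.066, 0, 0, 0.012, 0], [0.066, 0, 0, 0.024, 0], [0.066, 0, 0, 0.034, 0], [0.066, 0, 0, 0.041, 0], [0.066, 0, 0, 0.0445, 0], [0.066, 0, 0, 0.0445, 0], [0.066, 0, 0, 0.0445, 0]]}}

```text
t: 8.73
tool_pos: [0.5645, -0.0051, 0.2069]
tool_rot: [-1.988, -2.432, 0.0]
contact_force: [0.5, 0.7, -1.0]
opening: 0.0661
grip_force: 0.0
```

Call:
{"name": "apply_moves", "arguments": {"plan": [[0.066, 0.004, 0, 0, 0], [0.066, 0.008, 0, 0, 0], [0.066, 0.014, 0, 0, 0], [0.066, 0.022, 0, 0, 0], [0.066, 0.032, 0, 0, 0], [0.066, 0.042, 0, 0, 0], [0.066, 0.052, 0, 0, 0], [0.066, 0.062, 0, 0, 0], [0.066, 0.07, 0, 0, 0], [0.066, 0.075, 0, 0, 0], [0.066, 0.075, 0, 0, 0], [0.066, 0.075, 0, 0, 0]]}}

```text
t: 9.73
tool_pos: [0.5499, 0.0686, 0.2079]
tool_rot: [1.987, 2.431, 0.001]
contact_force: [2.1, -3.1, 1.2]
opening: 0.066
grip_force: 1.9
```

```bash
python3 meas.py w6 index bar_line;python3 meas.py w7 index bar_line; python3 goto.py .5635 -.0049 .2045 1.7695
```

```text
9.7333 [0.5499391  0.06861083 0.20788622]
index 0.59 [344.9 229.3] [0.6057 0.0776 0.008 ] local [0.0547 0.0766]
bar_line 0.98 [327.4 252.8] [0.5938 0.0655 0.022 ] local [0.0406 0.0671]
bar_line 0.31 [297.  284.3] [0.5809 0.0402 0.022 ] local [0.0229 0.0449]
0.004 26270 [[-0.0563, 0.0041], [-0.0026, 0.1293], [0.0824, 0.1644]] 0.00869173506901881
((553.42529296875, 69.5478286743164), (120.40388488769531, 172.60838317871094), 11.276196479797363)
0.018 5853 [[-0.0369, 0.0294], [0.0003, 0.0692], [0.0982, 0.1003]] 0.02246148605816406
0.034 1251 [[-0.0305, 0.0409], [0.0091, 0.0698], [0.0406, 0.1004]] 0.03715632543062716
0.056 6348 [[-0.046, 0.0425], [0.0104, 0.0808], [0.0415, 0.1002]] 0.06207012781380686
0.066 1047 [[-0.0484, 0.0686], [-0.0349, 0.086], [0.0437, 0.0905]] 0.07038389012600182
9.8833 [0.55005611 0.06819613 0.20787656]
index 0.47 [343.1 225.5] [0.6039 0.0795 0.008 ] local [0.0532 0.0788]
bar_line 0.86 [330.1 252.3] [0.5954 0.0657 0.022 ] local [0.0422 0.067 ]
0.004 26469 [[-0.0563, 0.0039], [-0.0026, 0.1294], [0.0822, 0.1646]] 0.008686575574681193
((553.7035522460938, 69.7529067993164), (120.44309997558594, 172.3007049560547), 11.618929862976074)
0.018 5904 [[-0.0368, 0.0312], [0.0003, 0.0688], [0.0981, 0.0999]] 0.02244371250594715
0.034 1231 [[-0.0303, 0.0406], [0.0091, 0.0697], [0.0405, 0.1]] 0.03716130625090952
0.056 6341 [[-0.0461, 0.0421], [0.0104, 0.0804], [0.0416, 0.0998]] 0.06207633299169481
0.066 1059 [[-0.0484, 0.0681], [-0.0349, 0.0856], [0.0435, 0.0901]] 0.07051899723910919
10.0333 [0.55006147 0.0681578  0.20786448] [-1.982e-01  9.802e-01 -4.000e-04] [ 2.03 -2.92  2.87] q6 -0.21043440601313365
shift [-0.0743 -0.0013  0.0034] roll 0.0008159332064094915
```

View pics/w6.png

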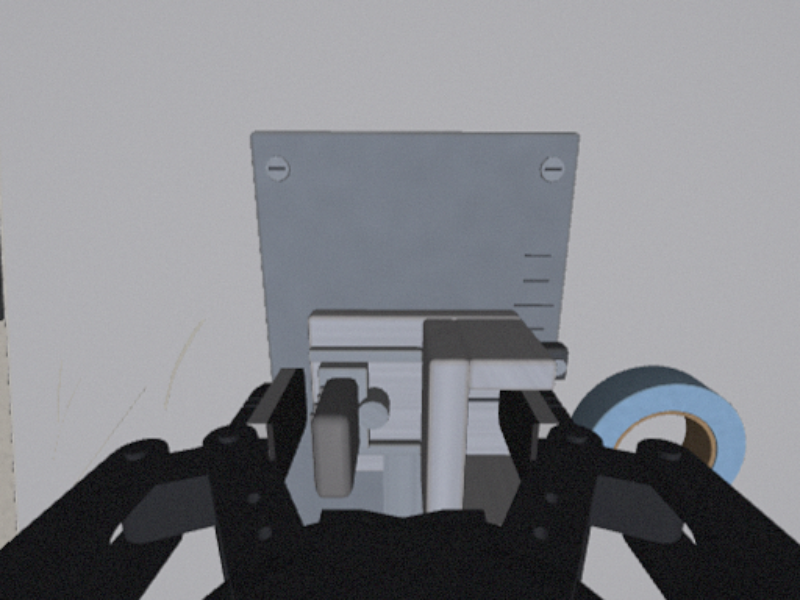

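Run:
```python
from g import *
yaw=.1987;G=np.array([[np.cos(yaw),-np.sin(yaw)],[np.sin(yaw),np.cos(yaw)]])
def L(p,v,z): X=atz(p,(v[0]*.64,v[1]*.64),z);return ((X[:2]-[.569,-.0068])@G).round(4)
p=load('w5')
print('w5 line',L(p,(512,341),.022),'idx tip',L(p,(520,170),.013),L(p,(520,170),.018),'clip top c',L(p,(550,169),.018), 'scale tick',L(p,(525,331),.008))
p=load('w6')
print('w6 line',L(p,(495,400),.022),'clip',L(p,(562,360),.018),L(p,(562,345),.018),L(p,(562,375),.018))
P=cloud(load('w5'));Q=cloud(p)
for C in (P,Q):
    l=(C[...,:2]-[.569,-.0068])@G;k=(abs(C[...,2]-.062)<.002)&(abs(l[...,0]-.009)<.005);print('jaw top y ends',np.percentile(l[k][:,1],[.5,99.5]))
    k=(abs(C[...,2]-.018)<.004)&(abs(l[...,0]-.053)<.006)&(abs(l[...,1]-.077)<.015);print('clip',k.sum(),np.percentile(l[k][:,1],[2,50,98]) if k.any() else '')
```

```text
w5 line [ 0.0449 -0.0011] idx tip [0.045  0.0768] [0.0438 0.0767] clip top c [0.0568 0.0772] scale tick [ 0.0548 -0.0011]
w6 line [0.0322 0.0638] clip [0.0584 0.0791] [0.0578 0.0854] [0.0591 0.0726]
jaw top y ends [-0.03305182  0.03316236]
clip 376 [0.07070206 0.07786475 0.08436897]
jaw top y ends [0.04815454 0.09889251]
clip 171 [0.07170287 0.08136225 0.08469661]
```

Call:
{"name": "apply_moves", "arguments": {"plan": [[0.066, 0.003, 0, 0, 0], [0.066, 0.006, 0, 0, 0], [0.066, 0.009, 0, 0, 0], [0.066, 0.012, 0, 0, 0], [0.066, 0.012, 0, 0, 0], [0.066, 0.012, 0, 0, 0], [0.066, 0.012, 0, 0, 0]]}}

```text
t: 10.62
tool_pos: [0.5475, 0.0801, 0.2075]
tool_rot: [1.988, 2.431, 0.001]
contact_force: [2.9, -4.1, 3.3]
opening: 0.0657
grip_force: 2.0
```

```bash
cat > chk.py <<'E'
from g import *
import sys
yaw=.1987;G=np.array([[np.cos(yaw),-np.sin(yaw)],[np.sin(yaw),np.cos(yaw)]])
for _ in range(2):
    w=shot('wrist');C=cloud(w);l=(C[...,:2]-[.569,-.0068])@G;k=(abs(C[...,2]-.062)<.002)&(abs(l[...,0]-.009)<.005)
    print('bar',np.percentile(l[k][:,1],99.5)-.0332,'aim .0772')
    k=(C[...,2]>.05)&(C[...,2]<.066)&(l[...,0]<-.01)&(l[...,0]>-.034);print('lever x',np.percentile(l[k][:,0],[5,50,95]).round(4))
    print('tcp local',((w['obs']['tool_pos'][:2]-[.569,-.0068])@G).round(4))
for r in eyes.tip_of('bar_line',w)[:1]: print(r,((atz(w,r['point'],.022)[:2]-[.569,-.0068])@G))
cv2.imwrite('pics/%s.png'%sys.argv[1],cv2.resize(w['img'],(800,600)))
E
python3 chk.py w8
```

```text
bar 0.07754827076979798 aim .0772
lever x [-0.0314 -0.0255 -0.0203]
tcp local [-0.004   0.0894]
bar 0.07760996153723618 aim .0772
lever x [-0.0313 -0.0255 -0.0203]
tcp local [-0.004   0.0894]
{'point': [328.9, 255.5], 'confidence': 0.9} [0.03914518 0.07614764]
```

View pics/w8.png

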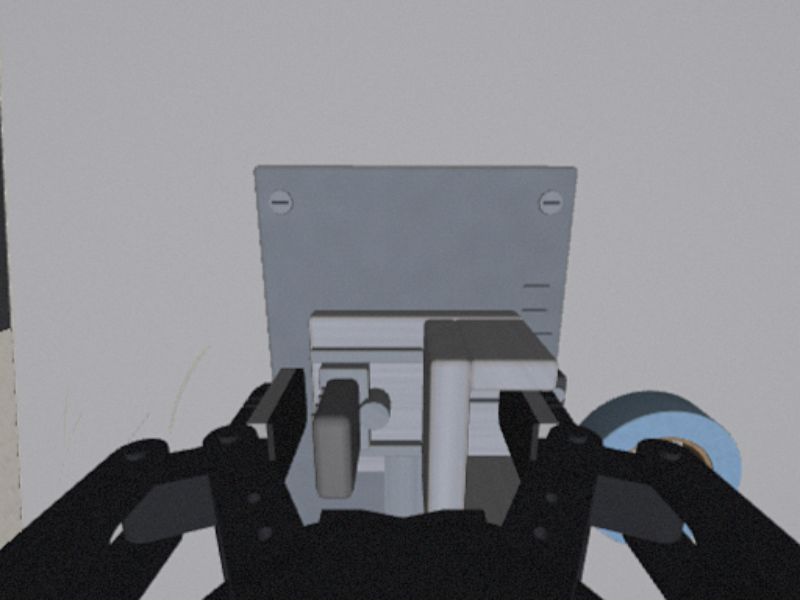

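Call:
{"name": "apply_moves", "arguments": {"newtons": 30, "plan": [[0.06, 0, 0.001, 0, 0], [0.055, 0, 0.002, 0, 0], [0.05, 0, 0.003, 0, 0], [0.045, 0, 0.004, 0, 0], [0.04, 0, 0.004, 0, 0], [0.035, 0, 0.004, 0, 0], [0.02, 0, 0.004, 0, 0], [0.02, 0, 0.004, 0, 0], [0.02, 0, 0.004, 0, 0], [0.02, 0, 0.004, 0, 0]]}}

```text
t: 11.6
tool_pos: [0.5519, 0.081, 0.2076]
tool_rot: [1.988, 2.43, 0.003]
contact_force: [7.0, -3.6, 1.6]
opening: 0.0289
grip_force: 35.8
```

```bash
python3 chk.py w9
python3 - <<'E'
from h import *
o=telemetry.get_obs();print(o['t'],o['opening'],o['grip_force'],o['contact_force'])
p=shot('top')
for t,z in [('pin',.038),('blue_roll',0),('cup',0)]:
    for r in eyes.tip_of(t,p)[:3]: print(t,round(r['confidence'],2),atz(p,r['point'],z).round(4))
E
```

```text
bar 0.0776085183713846 aim .0772
lever x [-0.0264 -0.0144 -0.0104]
tcp local [0.0005 0.0895]
bar 0.07759871176042316 aim .0772
lever x [-0.0265 -0.0143 -0.0104]
tcp local [0.0005 0.0895]
{'point': [321.6, 254.9], 'confidence': 0.82} [0.03958074 0.07651437]
11.75 0.029223108371608814 35.769330114126205 [ 7.37201852 -3.03455382  1.25823037]
pin 0.69 [ 0.4443 -0.2012  0.038 ]
pin 0.59 [ 0.5492 -0.2304  0.038 ]
pin 0.52 [ 0.5384 -0.1205  0.038 ]
blue_roll 0.49 [0.5641 0.0675 0.    ]
cup 0.91 [0.6577 0.3349 0.    ]
cup 0.47 [0.5468 0.0644 0.    ]
```

View pics/w9.png

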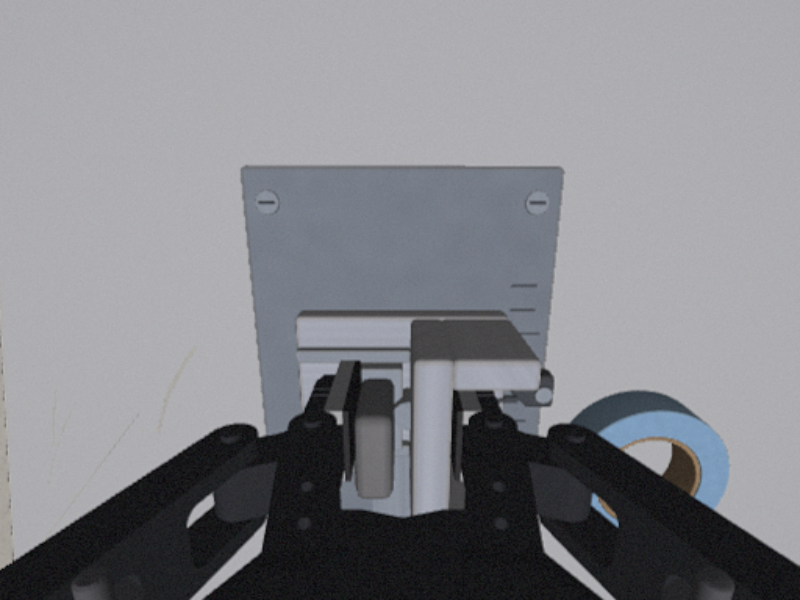

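The grip is closed (29 mm opening, 36 N) with the lever against the stop. The pointer clip now shows at (543,388), so I'll compare bar and clip within one picture before handing in.

Run:
```python
from g import *
yaw=.1987;G=np.array([[np.cos(yaw),-np.sin(yaw)],[np.sin(yaw),np.cos(yaw)]])
w=shot('wrist');f=lambda X:((X[...,:2]-[.569,-.0068])@G)
C=cloud(w);l=f(C);k=(abs(C[...,2]-.018)<.003)&(abs(l[...,0]-.054)<.006)&(abs(l[...,1]-.077)<.012);print('clip',k.sum(),np.percentile(l[k],[2,50,98],axis=0))
print('by row',f(atz(w,(543*.64,388*.64),.018)))
for r in eyes.tip_of('index',w)[:2]:print(r,f(atz(w,r['point'],.008)),f(atz(w,r['point'],.018)))
```

```text
clip 274 [[0.04829765 0.07138629]
 [0.05507784 0.07754358]
 [0.05970173 0.0844153 ]]
by row [0.05651058 0.078922  ]
{'point': [336.1, 242.9], 'confidence': 0.6} [0.05217552 0.07772672] [0.04907889 0.08263596]
```

Bar line at about 0.0770 and pointer at about 0.0775: within 1 mm.

```bash
python3 -c "
from station import ctrl
print(ctrl.finish_job())"
```

```text
the job is handed in; nothing more can be done
None
```

I handed the job in at about 12 s: the pin is parked in the notch, the bar measured within about 1 mm of the pointer, and the lever closed and gripped together with the jaw at about 36 N. The tape roll and cup were not touched as far as I could see. The hand-in gave no verdict.

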